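Loosen the mould clamp's knurled nut and swing its strap aside

ROBOT

A 7-joint arm with a two-finger parallel gripper is mounted at the origin on the work surface. World frame = base frame: x ahead of the robot, y to its left, z up, the work surface at z = 0. Lengths are in m, angles in rad, forces in N, time in s.
With the tool pointing down it reaches from about 0.425 to 0.925 m from the base axis. Payload 6.8 kg.
Tool frame: the origin (TCP) lies on the centre line of the jaws, within the pads' length; the fingertips stand 8 mm ahead of it and the grasp point (between the pads) lies 11 mm behind it (bot.tips_ahead is the distance from the TCP to the fingertips, in m); z points along the fingers, y is the line along which they close (so a half turn about z gives the same grasp; the last joint's range is limited). The gripper opens to 85 mm and grips with 20 to 120 N. Pads are 22 mm wide; open, the fingers measure 114 mm over their backs; the gripper's body (76 mm by 85 mm) begins 54 mm behind the grasp point. The pads swing forward as they close: fully open they stand 13 mm farther back than shut.
Start: joints at [-1.39, 0.477, 0.022, 1.555, -0.011, 1.109, -0.083], TCP at [0.192, 0.647, 0.239] pointing down, gripper open.
Joint ranges: [-2.96, 2.96], [-0.34, 2.1], [-1.41, 1.46], [0.24, 2.44], [-1.37, 4.51], [0.17, 1.92], [-2.96, 2.96]. Speed limits (rad/s): [2.39, 2.39, 3.14, 3.14, 3.14, 3.14, 3.14].

INTERFACE

Orientations are given as a unit quaternion [w, x, y, z].
In Python, from station import bot gives the robot as it stands.
- The arm moves only by the tool send_rows, never from a script. Its argument "deltas" is text: rows parted by semicolons, each of 4 numbers parted by spaces: the shift along the tool's x, y, z in m, then the turn about the tool's z in degrees. In form: x y z spin; .... A call has 1 to 5 rows; each row is the pose to reach, as a shift and turn from the pose commanded when the call began, along the tool's axes at that moment; what a row does not reach only later rows make up. A row lasts 1/10 s, in which the tool goes at most 50 mm and 8.59 degrees, less where a joint would pass 70% of its speed; a pose out of reach is approached as far as the arm can. A call with a gripper value outside its range is refused whole. "claw" is the opening, from 0 (shut) to 1 (fully open), set as the call begins (left out, the last holds). The fingers move at their own pace and stop on an object; "force" is the grip in N (left out, the last holds). Time passes only in rows, so rows that repeat a pose let the fingers close. It gives the time, the measured TCP pose, the force, the opening and the grip force at its end, in the units of the state.
- bot.get_obs(): the state, without advancing time (a new reading comes with each control period).
- bot.read_camera(name): name is "scene" or "top"; returns a dict with "img" (384x512x3 uint8, red, green, blue), "depth" (384x512 float32, m along the optical axis (not along the pixel's ray), 0 where there is no reading), "fx", "fy", "cx", "cy" (pixels), "dist_coeffs" ([k1, k2, p1, p2, k3] as OpenCV has them; the pictures are not rectified), "camera_from_world" (4x4, takes a point from world to camera coordinates). Camera axes: x right, y up, looking along -z (the intrinsics and any distortion apply to the point x, -y, -z); pixel columns grow to the right and rows downward; lengths in m; the calibration is good to about 2 mm. A picture is of the moment at which its call begins.
- bot.hand_in(): hands the job in; it is judged then, once.
Trained networks look in a picture, given as the dict that the camera call returned (one of the last four; its "shot" number tells which), for a name from the list of things; names that differ only in an ending like _2 or _b are one class to them, and where a whole thing is asked for, a point or a joint stands for the part that bears it (a point fixed in the world has none). Each returns a list of dicts, best first, with "confidence" (0 to 1); they miss things now and then, are a little off and sometimes report something else, mostly with a low value. They report only what shows in the picture. A call takes as long as a camera call.
- bot.masks_of(picture, query): "mask" (384x512 bool, what is visible of it).
- bot.landmark_of(picture, query): "xyz" ([x, y, z] in m, in world coordinates, good to about 4 mm: a listed point, or the origin of a listed thing).
The state is a dict: "t": time; "q": joint angles; "joint_vel": joint speeds; "joint_torque": joint torques, N m; "eef_pos": TCP position; "tool_rot": TCP orientation; "contact_force": force on the tool from outside, world axes, zero at the start; "torque": the same for the moment, N m; "gripper_width": opening from 0.0 (shut) to 1.0 (fully open); "grasp_force": force on a finger pad.
Only numpy, scipy, OpenCV 4.12 (cv2) and the standard library are available. Lean on these libraries where they do the work, as an engineer would, in place of code of your own. Each camera call takes 0.05 s, during which the arm holds its last target. There are 200 camera calls.

TASK

Unclamp the round plaster mould: roll a fingertip around the knurled rim of its big nut, counterclockwise seen from above, to loosen the nut by two to three full turns (no more, or it comes off its stud); then, and only then, push the peg on the strap to swing the strap aside until it no longer covers any of the mould. Touch and push only: leave both moulds in place, and leave the square mould's clamp and everything else on the table as it is.

Things in the scene. Friction and masses are not known exactly. Their poses are not given: they have to be found in the camera images.
- round_clamp: Clamp of the round mould: fixed plywood board 140 x 260 x 18 mm on the table, the round mould loose on its middle. Origin: centre of the board's underside, z up. Stud with knurled nut at x 0, y -110 mm; strap pivot at x 0, y +110 mm (its bolt head reaches z 92 mm). The flat steel strap, 36 mm wide, z 78 to 86 mm, runs from the pivot over the mould and under the nut to y -136 mm.
- round_nut_top (a point): Centre of the round mould's nut's top: aluminium disc, upright axis, 96 mm over its 24 ribs (2.5 mm proud of the body). Tight: ribbed rim z 91 to 111 mm, this point z 114 mm; it rises 2 mm per turn loosened. The fixed 12 mm stud ends at z 134 mm. A black 12 mm dot on top, 31 mm from the axis along this point's x, shows how it turns.
- round_nut (a joint): Turn of the round mould's nut in rad: starts between 0 and 0.5 (tight; stop at 0) and keeps growing over several turns as it is loosened counterclockwise seen from above. Needs about 0.06 N m (1.3 N along the rim); stays where it is left.
- round_strap (a joint): Swing of the round mould's strap in rad about its upright pivot: about 0 over the mould and under the nut; grows counterclockwise from above, the free end going towards the board's +x (stop at 1.45). Needs about 0.15 N m (2 N at the peg), stays where it is left. Beyond 0.7 it no longer covers the mould.
- round_peg (a point): Centre, 106 mm above the table, of the upright peg on the round mould's strap for pushing it: 16 mm across, 40 mm tall (86 to 126 mm above the table), 80 mm from the pivot along the strap towards the nut, so about y = +30 mm on the board.
- round_mould_mid (a point): Centre of the loose round plaster mould (disc 104 mm across, 57 mm tall, two halves), z 46.5 mm, top z 75 mm; about 0.6 kg.
- square_clamp: Clamp of the square mould: fixed plywood board 140 x 260 x 18 mm on the table, the square mould loose on its middle. Origin: centre of the board's underside, z up. Stud with knurled nut at x 0, y -110 mm; strap pivot at x 0, y +110 mm (its bolt head reaches z 92 mm). The flat steel strap, 36 mm wide, z 78 to 86 mm, runs from the pivot over the mould and under the nut to y -136 mm.
- square_nut_top (a point): Centre of the square mould's nut's top: aluminium disc, upright axis, 96 mm over its 24 ribs (2.5 mm proud of the body). Tight: ribbed rim z 91 to 111 mm, this point z 114 mm; it rises 2 mm per turn loosened. The fixed 12 mm stud ends at z 134 mm. A black 12 mm dot on top, 31 mm from the axis along this point's x, shows how it turns.
- square_nut (a joint): Turn of the square mould's nut in rad: starts between 0 and 0.5 (tight; stop at 0) and keeps growing over several turns as it is loosened counterclockwise seen from above. Needs about 0.06 N m (1.3 N along the rim); stays where it is left.
- square_strap (a joint): Swing of the square mould's strap in rad about its upright pivot: about 0 over the mould and under the nut; grows counterclockwise from above, the free end going towards the board's +x (stop at 1.45). Needs about 0.15 N m (2 N at the peg), stays where it is left. Beyond 1.0 it no longer covers the mould.
- square_peg (a point): Centre, 106 mm above the table, of the upright peg on the square mould's strap for pushing it: 16 mm across, 40 mm tall (86 to 126 mm above the table), 80 mm from the pivot along the strap towards the nut, so about y = +30 mm on the board.
- square_mould_mid (a point): Centre of the loose square plaster mould (block 92 x 92 mm, 57 mm tall, two halves), z 46.5 mm, top z 75 mm; about 0.6 kg.
- spatula: Bystander: wooden spatula 190 mm long lying between the two clamps, under 30 mm high.
- tape: Bystander: cardboard tape roll, 90 mm across, 45 mm tall, origin at its underside.
- bowl: Bystander: terracotta pinch bowl, 100 mm across, 45 mm tall, origin at its underside.
- lump: Bystander: lump of hard dried clay, 68 mm across, 54 mm tall, origin at its underside.
- lump2: Bystander: smaller lump of hard dried clay, 58 mm across, 46 mm tall, origin at its underside.
- cup: Bystander: white plastic cup, 66 mm across, 62 mm tall, origin at its underside.

How it is judged:
On the way, in this order (a step that is already met when the one before it is completed fails the run):
1. the round mould's nut is loosened by two full turns with the strap still under it (value of joint round_nut between 12.3 and 19.6 rad and value of joint round_strap below 0.2 rad), for 0.2 s.
2. the strap is swung clear of the round mould (value of joint round_strap above 0.7 rad and value of joint round_nut between 12.3 and 19.6 rad), for 0.2 s.
At the end, for the whole second after the job is handed in: Round nut between 12.3 and 19.6 rad (two to three turns loose) and its strap beyond 0.7 rad, both at rest; both moulds within 15 mm of their start; the square mould's nut below 1 rad and strap below 0.15 rad; every bystander within 30 mm of its start (all of step 2 and velocity of joint each of round_strap, round_nut below 0.05 rad/s and distance of each of round_mould_mid, square_mould_mid from where it was at the start of the episode below 0.015 m and not (value of joint square_nut above 1 rad or value of joint square_strap above 0.15 rad) and distance of each of spatula, tape, bowl, lump, lump2, cup from where it was at the start of the episode below 0.03 m); the robot touches nothing.
It fails at once if the strap is swung before its nut is loosened by two turns (value of joint round_strap above 0.2 rad and value of joint round_nut below 12.3 rad).
It fails at once if the nut is unscrewed past three turns, off its stud (value of joint round_nut above 19.6 rad).
It fails at once if the square mould's nut or strap is moved (value of joint square_nut above 1 rad or value of joint square_strap above 0.15 rad).
It fails at once if a mould is shifted or lifted by more than 15 mm (distance of any of round_mould_mid, square_mould_mid from where it was at the start of the episode above 0.015 m).
It fails at once if a bystander is moved or lifted by more than 30 mm (distance of any of spatula, tape, bowl, lump, lump2, cup from where it was at the start of the episode above 0.03 m).
It also fails if it takes over 69 s, if anything falls off the work surface, if the arm or the gripper's body presses on something with over 40 N, if the wrist force passes 120 N, or if a joint passes its speed limit or range.

## Working session

There is one attempt and no reset: what is moved stays moved. The work goes in short steps, Python scripts to look and compute and a tool call to move; the robot and the scene stay as the last step left them, time stands still between calls to the robot, and variables do not carry over. Pictures are saved under pics/ and viewed, at most 10 in all, crops included, and the job is handed in when it is done.

Besides the shell and the picture viewer there is one more tool, called by a JSON object that holds its "name" and its "arguments". send_rows: Moves the arm, as the interface text tells. Its arguments: {"type":"object","properties":{"deltas":{"type":"string"},"claw":{"type":"number"},"force":{"type":"number"}},"required":["deltas"]}

```bash
mkdir -p pics
cat > h.py <<'E'
from station import bot
import numpy as np, cv2
def look(n,save=None):
    p=bot.read_camera(n)
    if save: cv2.imwrite('pics/'+save,cv2.cvtColor(p['img'],cv2.COLOR_RGB2BGR))
    return p
def lm(p,names):
    for n in names:
        r=bot.landmark_of(p,n)
        print(n,[(np.round(a['xyz'],3).tolist(),round(a['confidence'],2)) for a in r[:2]])
E
python3 - <<'E'
from h import *
o=bot.get_obs(); print(o['eef_pos'],o['tool_rot'],o['contact_force'],o['t'],o['gripper_width'])
for n in ['top','scene']:
    p=look(n,n+'0.png'); print(n)
    lm(p,['round_clamp','round_nut_top','round_peg','round_mould_mid','square_clamp','square_nut_top','square_peg','spatula','tape','bowl','lump','lump2','cup'])
E
```

```text
[0.19208774 0.64648949 0.23832363] [-6.46627872e-05  1.43887846e-01  9.89593591e-01 -8.99132675e-04] [ 0.25403025 -0.70205199 -0.16459226] 0.0 0.9992436537847396
top
round_clamp [([0.494, -0.185, 0.001], 0.95)]
round_nut_top [([0.511, -0.291, 0.118], 0.8)]
round_peg [([0.498, -0.158, 0.109], 0.67)]
round_mould_mid [([0.494, -0.186, 0.048], 0.93)]
square_clamp [([0.52, 0.215, -0.002], 0.76)]
square_nut_top [([0.527, 0.102, 0.115], 0.57)]
square_peg [([0.517, 0.242, 0.105], 0.96), ([0.496, -0.158, 0.106], 0.3)]
spatula [([0.514, -0.0, 0.0], 0.82), ([0.314, -0.278, 0.004], 0.47)]
tape [([0.74, -0.018, -0.001], 0.96)]
bowl [([0.327, 0.275, -0.002], 0.82), ([0.52, 0.213, 0.002], 0.56)]
lump [([0.317, -0.281, 0.002], 0.89), ([0.742, 0.204, 0.004], 0.51)]
lump2 [([0.317, -0.281, 0.002], 0.89), ([0.742, 0.204, 0.004], 0.51)]
cup [([0.74, -0.208, -0.001], 0.79)]
scene
round_clamp [([0.491, -0.19, -0.003], 0.61)]
round_nut_top [([0.514, -0.294, 0.118], 0.74)]
round_peg [([0.492, -0.158, 0.107], 0.68)]
round_mould_mid [([0.492, -0.189, 0.046], 0.57)]
square_clamp [([0.516, 0.212, -0.003], 0.86)]
square_nut_top [([0.532, 0.1, 0.107], 0.85), ([0.745, -0.212, 0.002], 0.17)]
square_peg [([0.518, 0.238, 0.104], 0.61), ([0.495, -0.19, 0.044], 0.25)]
spatula [([0.514, -0.0, -0.003], 0.72), ([0.514, 0.216, -0.001], 0.18)]
tape [([0.745, -0.016, 0.001], 0.97)]
bowl [([0.33, 0.274, 0.005], 0.65), ([0.513, 0.002, 0.001], 0.53)]
lump [([0.742, 0.198, -0.001], 0.9)]
lump2 [([0.742, 0.198, -0.001], 0.9)]
cup [([0.745, -0.215, 0.004], 0.7), ([0.49, -0.16, 0.108], 0.39)]
```

View pics/top0.png

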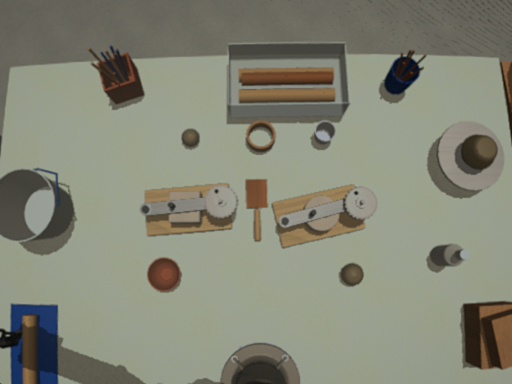

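View pics/scene0.png

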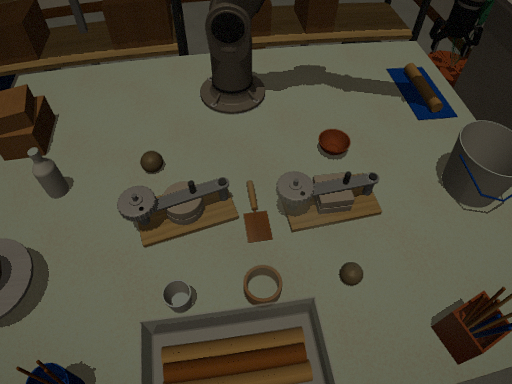

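The top view (x up, y left) shows the round clamp at about px (320,213), with its nut at (360,203), peg at (312,213) and pivot at (284,221). The square clamp is at (188,210). In the scene view the round clamp is the left one, with its nut at (137,203). The landmarks agree between views: nut about (0.512,-0.292), peg (0.496,-0.158), and board yaw about 10°.

Next I move towards the nut with the gripper shut, turning the tool so its axes line up with the world.

{"name": "send_rows", "arguments": {"deltas": "-0.047 -0.018 0 8.5; -0.094 -0.036 0 17; -0.14 -0.053 0 25.5; -0.187 -0.071 0 34; -0.234 -0.089 0 42.5", "claw": 0}}

```text
t: 1.9
eef_pos: [0.3921, 0.4942, 0.2396]
tool_rot: [-0.0, 0.495, 0.869, 0.0]
contact_force: [1.2, 0.8, -0.3]
gripper_width: 0.144
grasp_force: 0.0
```

```bash
cat >> h.py <<'E'
from scipy.spatial.transform import Rotation as R
def axes():
    o=bot.get_obs(); w,x,y,z=o['tool_rot']; M=R.from_quat([x,y,z,w]).as_matrix()
    return o,M
def togo(target):
    o,M=axes(); d=M.T@(np.array(target)-o['eef_pos'])
    print('t',round(o['t'],2),'pos',o['eef_pos'].round(4),'toolx ang',np.degrees(np.arctan2(M[1,0],M[0,0])).round(2),'shift',d.round(4),'F',np.round(o['contact_force'],2),'q7',round(o['q'][6],2))
E
python3 - <<'E'
from h import *
print(bot.tips_ahead); togo([.56,.1,.2])
E
```

```text
0.008
t 1.9 pos [0.3921 0.4942 0.2396] toolx ang 120.61 shift [-0.4248 -0.0562  0.0394] F [ 1.15  0.76 -0.35] q7 -0.37
```

{"name": "send_rows", "arguments": {"deltas": "-0.05 -0.006 0 8.5; -0.1 -0.013 0 17; -0.149 -0.02 0 25.5; -0.199 -0.026 0 30.6; -0.248 -0.033 0 30.6"}}

```text
t: 2.4
eef_pos: [0.4904, 0.2643, 0.2396]
tool_rot: [0.0, 0.706, 0.708, 0.0]
contact_force: [0.7, -0.3, -0.3]
gripper_width: -0.003
grasp_force: 0.0
```

Run:
```python
from h import *
togo([.58,-.2,.2])
```

```text
t 2.4 pos [0.4904 0.2643 0.2396] toolx ang 90.22 shift [-0.4647  0.0877  0.0394] F [ 0.74 -0.3  -0.29] q7 -0.46
```

{"name": "send_rows", "arguments": {"deltas": "-0.05 0.018 0 0; -0.1 0.036 0 0; -0.148 0.054 0 0; -0.196 0.072 0 0; -0.244 0.09 0 0"}}

```text
t: 2.9
eef_pos: [0.5783, 0.0302, 0.2396]
tool_rot: [0.0, 0.705, 0.709, 0.0]
contact_force: [0.7, 0.4, -0.5]
gripper_width: -0.002
grasp_force: 0.0
```

```bash
cat >> h.py <<'E'
def pts(p):
    h,w=p['depth'].shape; K=np.array([[p['fx'],0,p['cx']],[0,p['fy'],p['cy']],[0,0,1.]])
    u,v=np.meshgrid(np.arange(w),np.arange(h))
    n=cv2.undistortPoints(np.stack([u,v],-1).reshape(-1,1,2).astype(float),K,np.array(p['dist_coeffs'],float)).reshape(h,w,2)
    d=p['depth']; c=np.stack([n[...,0]*d,-n[...,1]*d,-d],-1)
    T=np.linalg.inv(p['camera_from_world']); W=c@T[:3,:3].T+T[:3,3]; W[d==0]=np.nan
    return W
E
python3 - <<'E'
from h import *
togo([.6,-.2,.2])
for n in ['top','scene']:
    p=look(n); W=pts(p); c=np.array([.512,-.292])
    r=np.hypot(W[...,0]-c[0],W[...,1]-c[1]); m=(r<.075)&(W[...,2]>.100)&(W[...,2]<.122)
    P=W[m]; e=cv2.minEnclosingCircle(P[:,:2].astype(np.float32)); print(n,len(P),P.mean(0).round(4),np.round(np.percentile(P,[1,99],axis=0),4).tolist(),e)
    for q,t in ((([.5,-.158]),'peg'),):
        m=(np.hypot(W[...,0]-q[0],W[...,1]-q[1])<.03)&(W[...,2]>.115)&(W[...,2]<.135);print(t,m.sum(),W[m].mean(0).round(4))
    mm=W[...,2]*0; 
    ug,vg=np.where(np.hypot(W[...,0]-c[0],W[...,1]-c[1])<.06); 
    cr=p['img'][ug.min()-3:ug.max()+4,vg.min()-3:vg.max()+4]; cv2.imwrite('pics/nut_%s.png'%n,cv2.cvtColor(cv2.resize(cr,None,fx=8,fy=8,interpolation=cv2.INTER_CUBIC),cv2.COLOR_RGB2BGR))
    # dot
    g=p['img'].mean(-1); m=(np.hypot(W[...,0]-c[0],W[...,1]-c[1])<.042)&(np.hypot(W[...,0]-c[0],W[...,1]-c[1])>.02)&(W[...,2]>.105)&(W[...,2]<.125)
    i=np.argmin(np.where(m,g,999)); print('dot',g.flat[i],W.reshape(-1,3)[i].round(3))
E
```

```text
t 2.9 pos [0.5783 0.0302 0.2396] toolx ang 90.38 shift [-0.2304  0.0202  0.0395] F [ 0.72  0.38 -0.48] q7 0.04
top 849 [ 0.5134 -0.2918  0.1151] [[0.4698, -0.337, 0.1031], [0.5584, -0.2485, 0.1208]] ((0.5145792365074158, -0.293089896440506), 0.048242565244436264)
peg 28 [ 0.4887 -0.1544  0.1259]
dot 29.333333333333332 [ 0.541 -0.28   0.117]
scene 996 [ 0.5209 -0.2909  0.113 ] [[0.4712, -0.3361, 0.1009], [0.5612, -0.2478, 0.1183]] ((0.5151143670082092, -0.29361680150032043), 0.049225106835365295)
peg 39 [ 0.4913 -0.1535  0.1236]
dot 0.0 [ 0.538 -0.278  0.115]
```

{"name": "send_rows", "arguments": {"deltas": "-0.048 0.006 0 0.4; -0.097 0.012 0 0.4; -0.145 0.018 0 0.4; -0.194 0.024 0 0.4; -0.242 0.025 0 0.4"}}

```text
t: 3.5
eef_pos: [0.6048, -0.2113, 0.2394]
tool_rot: [0.0, 0.707, 0.707, 0.0]
contact_force: [0.2, -0.0, 0.1]
gripper_width: 0.0
grasp_force: 0.0
```

{"name": "send_rows", "arguments": {"deltas": "-0.04 0 0.02 0; -0.081 0 0.05 0; -0.081 0 0.095 0; -0.081 0 0.136 0; -0.081 0 0.136 0"}}

```text
t: 4.0
eef_pos: [0.6006, -0.2884, 0.0974]
tool_rot: [-0.005, 0.707, 0.707, -0.002]
contact_force: [0.6, 1.1, -0.5]
gripper_width: -0.005
grasp_force: 0.0
```

Run:
```python
from h import *
togo([.58,-.2925,.104])
p=look('scene'); W=pts(p)
m=(np.hypot(W[...,0]-.605,W[...,1]+.2925)<.06)&(W[...,2]>.02)&(W[...,2]<.2)
ug,vg=np.where(m); cr=p['img'][ug.min()-25:ug.max()+25,vg.min()-25:vg.max()+25]
cv2.imwrite('pics/a.png',cv2.cvtColor(cv2.resize(cr,None,fx=4,fy=4,interpolation=cv2.INTER_CUBIC)[:600,:800],cv2.COLOR_RGB2BGR))
```

```text
t 4.0 pos [ 0.6006 -0.2884  0.0974] toolx ang 89.95 shift [-0.004  -0.0206 -0.0064] F [ 0.56  1.09 -0.51] q7 0.67
```

View pics/a.png

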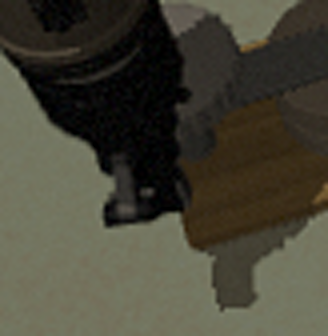

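The picture shows the shut fingertips at about px (150,205), just outside the nut's rim on its +x side. I let the arm settle, then close in.

{"name": "send_rows", "arguments": {"deltas": "0 0 0 0; 0 0 0 0"}}

```text
t: 4.25
eef_pos: [0.6059, -0.2914, 0.1062]
tool_rot: [0.002, 0.707, 0.707, 0.001]
contact_force: [0.7, 0.4, 0.3]
gripper_width: 0.003
grasp_force: 0.0
```

{"name": "send_rows", "arguments": {"deltas": "0 -0.01 0 0; 0 -0.014 0 0; 0 -0.018 0 0; 0 -0.02 0 0; 0 -0.02 0 0"}}

```text
t: 4.75
eef_pos: [0.5838, -0.2909, 0.1035]
tool_rot: [-0.0, 0.708, 0.707, 0.0]
contact_force: [-0.3, 0.2, -0.5]
gripper_width: 0.005
grasp_force: 0.0
```

{"name": "send_rows", "arguments": {"deltas": "0 -0.002 0 0; 0 -0.004 0 0; 0 -0.006 0 0; 0 -0.006 0 0"}}

```text
t: 5.15
eef_pos: [0.5778, -0.2909, 0.1032]
tool_rot: [-0.0, 0.708, 0.707, -0.0]
contact_force: [0.1, -0.2, 0.0]
gripper_width: -0.001
grasp_force: 0.0
```

{"name": "send_rows", "arguments": {"deltas": "0 -0.002 0 0; 0 -0.004 0 0; 0 -0.004 0 0"}}

```text
t: 5.45
eef_pos: [0.5759, -0.2907, 0.1038]
tool_rot: [0.001, 0.707, 0.707, 0.001]
contact_force: [4.8, 0.2, -0.8]
gripper_width: 0.001
grasp_force: 2.3
```

```bash
cat > path.py <<'E'
import numpy as np
hx,hy,Re=.014,.011,.044; a=np.pi/2*Re
def P(s):
    L=4*a+4*(hx+hy); s=s%L
    segs=[('l',hy,(Re+hx,0),(0,1)),('a',a,(hx,hy),0),('l',2*hx,(hx,Re+hy),(-1,0)),('a',a,(-hx,hy),90),
     ('l',2*hy,(-Re-hx,hy),(0,-1)),('a',a,(-hx,-hy),180),('l',2*hx,(-hx,-Re-hy),(1,0)),('a',a,(hx,-hy),270),('l',hy,(Re+hx,-hy),(0,1))]
    for k,l,c,d in segs:
        if s<=l+1e-9:
            if k=='l': return np.array(c)+s*np.array(d)
            t=np.radians(d)+s/Re; return np.array(c)+Re*np.array([np.cos(t),np.sin(t)])
        s-=l
if __name__=='__main__':
    for k in range(26):
        s=k*.075; b=P(s); print(k,(b+[.5145,-.2925]).round(4),'; '.join('%.3f %.3f 0 0'%tuple((P(s+i*.015)-b)[::-1]) for i in range(1,6)))
E
python3 path.py
```

```text
0 [ 0.5725 -0.2925] 0.015 -0.000 0 0; 0.029 -0.004 0 0; 0.042 -0.012 0 0; 0.050 -0.025 0 0; 0.055 -0.039 0 0
1 [ 0.5336 -0.2378] 0.000 -0.015 0 0; 0.000 -0.030 0 0; -0.001 -0.045 0 0; -0.008 -0.058 0 0; -0.018 -0.069 0 0
2 [ 0.4647 -0.256 ] -0.013 -0.006 0 0; -0.028 -0.008 0 0; -0.043 -0.008 0 0; -0.058 -0.007 0 0; -0.072 -0.001 0 0
3 [ 0.4638 -0.3278] -0.011 0.010 0 0; -0.018 0.024 0 0; -0.020 0.038 0 0; -0.020 0.053 0 0; -0.020 0.068 0 0
4 [ 0.5322 -0.3473] 0.004 0.014 0 0; 0.012 0.027 0 0; 0.024 0.036 0 0; 0.038 0.040 0 0; 0.053 0.040 0 0
5 [ 0.5725 -0.294 ] 0.015 -0.000 0 0; 0.030 -0.003 0 0; 0.042 -0.011 0 0; 0.051 -0.023 0 0; 0.056 -0.037 0 0
6 [ 0.5351 -0.238 ] 0.000 -0.015 0 0; 0.000 -0.030 0 0; -0.001 -0.045 0 0; -0.007 -0.059 0 0; -0.017 -0.070 0 0
7 [ 0.4655 -0.2548] -0.013 -0.007 0 0; -0.028 -0.009 0 0; -0.043 -0.009 0 0; -0.058 -0.008 0 0; -0.072 -0.002 0 0
8 [ 0.463  -0.3266] -0.011 0.010 0 0; -0.018 0.023 0 0; -0.021 0.038 0 0; -0.021 0.053 0 0; -0.021 0.068 0 0
9 [ 0.5307 -0.3474] 0.003 0.015 0 0; 0.011 0.027 0 0; 0.023 0.036 0 0; 0.037 0.041 0 0; 0.052 0.042 0 0
10 [
[... 1059 characters left out ...]
38 0 0; 0.034 0.044 0 0; 0.049 0.045 0 0
20 [ 0.5725 -0.2983] 0.015 0.000 0 0; 0.030 -0.002 0 0; 0.043 -0.009 0 0; 0.053 -0.020 0 0; 0.059 -0.033 0 0
21 [ 0.5393 -0.2389] 0.001 -0.015 0 0; 0.001 -0.030 0 0; 0.001 -0.045 0 0; -0.004 -0.059 0 0; -0.013 -0.071 0 0
22 [ 0.4684 -0.2515] -0.012 -0.008 0 0; -0.027 -0.012 0 0; -0.042 -0.012 0 0; -0.057 -0.012 0 0; -0.071 -0.007 0 0
23 [ 0.4609 -0.3228] -0.012 0.009 0 0; -0.021 0.021 0 0; -0.025 0.035 0 0; -0.025 0.050 0 0; -0.025 0.065 0 0
24 [ 0.5263 -0.3475] 0.002 0.015 0 0; 0.009 0.028 0 0; 0.019 0.039 0 0; 0.033 0.045 0 0; 0.048 0.046 0 0
25 [ 0.5725 -0.2998] 0.015 0.000 0 0; 0.030 -0.002 0 0; 0.043 -0.008 0 0; 0.054 -0.018 0 0; 0.061 -0.032 0 0
```

{"name": "send_rows", "arguments": {"deltas": "-0.001 -0.002 0 0; -0.002 -0.002 0 0"}}

```text
t: 5.65
eef_pos: [0.5754, -0.292, 0.1041]
tool_rot: [0.002, 0.707, 0.707, 0.002]
contact_force: [8.1, 0.6, -1.8]
gripper_width: -0.004
grasp_force: 4.1
```

{"name": "send_rows", "arguments": {"deltas": "0.015 0 0 0; 0.029 -0.004 0 0; 0.042 -0.012 0 0; 0.05 -0.025 0 0; 0.055 -0.039 0 0"}}

```text
t: 6.15
eef_pos: [0.5321, -0.2366, 0.103]
tool_rot: [-0.001, 0.707, 0.707, -0.0]
contact_force: [-0.8, 0.2, 0.1]
gripper_width: 0.002
grasp_force: 0.0
```

```bash
cat >> h.py <<'E'
C=np.array([.5145,-.2925])
def dot():
    for n in ['top','scene']:
        p=look(n); W=pts(p); r=np.hypot(W[...,0]-C[0],W[...,1]-C[1]); g=p['img'].mean(-1)
        m=(r<.04)&(r>.022)&(W[...,2]>.107)&(W[...,2]<.126)
        g2=np.where(m,g,999); i=np.argsort(g2.ravel())[:6]; q=np.median(W.reshape(-1,3)[i],axis=0)-[*C,0]
        print(n,m.sum(),g2.ravel()[i].round(),np.degrees(np.arctan2(q[1],q[0])).round(1),np.hypot(q[0],q[1]).round(3),'z',np.nanmedian(W[...,2][m]).round(4))
E
python3 -c "
from h import *
togo([0,0,0]); dot()"
```

```text
t 6.15 pos [ 0.5321 -0.2366  0.103 ] toolx ang 90.02 shift [ 0.2367 -0.5319  0.104 ] F [-0.82  0.22  0.09] q7 0.64
top 0 [999. 999. 999. 999. 999. 999.] 52.3 2.227 z nan
scene 393 [ 2.  4.  5.  7. 13. 18.] 59.3 0.031 z 0.1141
  return np.nanmean(a, axis, out=out, keepdims=keepdims)
```

{"name": "send_rows", "arguments": {"deltas": "-0.002 -0.01 0 0; -0.004 -0.015 0 0; -0.005 -0.015 0 0; -0.006 -0.015 0 0"}}

```text
t: 6.65
eef_pos: [0.5189, -0.2363, 0.1028]
tool_rot: [-0.005, 0.706, 0.708, 0.003]
contact_force: [-2.2, 21.2, 9.6]
gripper_width: 0.003
grasp_force: 10.7
```

```bash
sed -i 's/^hx,hy,Re=.*/hx,hy,Re=.010,.004,.046; a=np.pi\/2*Re/; /__main__/,$d' path.py
cat >> path.py <<'E'
def rows(s,cur,step=.015,n=5):
    print('s',round(s,4),(P(s)+[.5145,-.2925]).round(4),'; '.join('%.3f %.3f 0 0'%tuple((P(s+i*step)+[.5145,-.2925]-cur)[::-1]) for i in range(1,n+1)))
E
python3 -c "
from path import *
s=hy+a+hx-.004; c=np.array([.5185,-.244])
rows(s,c)
for k in range(1,14): rows(s+k*.075,P(s+.075*k)+[.5145,-.2925])
"; python3 -c "
from h import *
togo([0,0,0]); dot()" 2>/dev/null
```

```text
s 0.0823 [ 0.5185 -0.2425] 0.001 -0.015 0 0; -0.001 -0.030 0 0; -0.009 -0.043 0 0; -0.020 -0.053 0 0; -0.033 -0.059 0 0
s 0.1573 [ 0.4599 -0.2774] -0.015 -0.001 0 0; -0.030 -0.000 0 0; -0.044 0.006 0 0; -0.055 0.016 0 0; -0.062 0.028 0 0
s 0.2323 [ 0.4883 -0.3396] -0.003 0.015 0 0; -0.003 0.030 0 0; -0.002 0.045 0 0; 0.003 0.059 0 0; 0.012 0.070 0 0
s 0.3073 [ 0.5587 -0.3273] 0.013 0.008 0 0; 0.027 0.012 0 0; 0.042 0.012 0 0; 0.057 0.008 0 0; 0.069 0.000 0 0
s 0.3823 [ 0.559  -0.2581] 0.009 -0.012 0 0; 0.015 -0.026 0 0; 0.016 -0.040 0 0; 0.016 -0.055 0 0; 0.013 -0.070 0 0
s 0.4573 [ 0.4888 -0.2452] -0.007 -0.013 0 0; -0.018 -0.023 0 0; -0.032 -0.029 0 0; -0.047 -0.030 0 0; -0.062 -0.029 0 0
s 0.5323 [ 0.4597 -0.3071] -0.014 0.006 0 0; -0.025 0.016 0 0; -0.032 0.029 0 0; -0.035 0.043 0 0; -0.035 0.058 0 0
s 0.6073 [ 0.518  -0.3425] 0.001 0.015 0 0; 0.006 0.029 0 0; 0.015 0.041 0 0; 0.028 0.049 0 0; 0.042 0.052 0 0
s 0.6823 [ 0.5703 -0.3003] 0.015 0.000 0 0; 0.030 -0.003 0 0; 0.042 -0.011 0 0; 0.052 -0.023 0 0; 0.057 -0.037 0 0
s 0.7573 [ 0.5335 -0.2434] 0.001 -0.015 0 0; 0.001 -0.030 0 0; -0.002 -0.045 0 0; -0.009 -0.058 0 0; -0.020 -0.068 0 0
s 0.8323 [ 0.4658 -0.2636] -0.014 -0.006 0 0; -0.029 -0.007 0 0; -0.043 -0.006 0 0; -0.057 -0.000 0 0; -0.068 0.010 0 0
s 0.9073 [ 0.4754 -0.3321] -0.007 0.013 0 0; -0.010 0.028 0 0; -0.010 0.043 0 0; -0.010 0.058 0 0; -0.005 0.072 0 0
s 0.9823 [ 0.5469 -0.3367] 0.009 0.012 0 0; 0.022 0.020 0 0; 0.036 0.023 0 0; 0.051 0.023 0 0; 0.066 0.020 0 0
s 1.0573 [ 0.567  -0.2708] 0.013 -0.008 0 0; 0.022 -0.019 0 0; 0.027 -0.033 0 0; 0.028 -0.048 0 0; 0.028 -0.063 0 0
t 6.65 pos [ 0.5189 -0.2363  0.1028] toolx ang 90.22 shift [ 0.2371 -0.5176  0.1069] F [-2.24 21.21  9.56] q7 0.66
top 0 [999. 999. 999. 999. 999. 999.] 52.3 2.227 z nan
scene 419 [ 6. 13. 31. 37. 44. 55.] 76.8 0.026 z 0.1139
```

{"name": "send_rows", "arguments": {"deltas": "0.001 -0.015 0 0; -0.001 -0.03 0 0; -0.009 -0.043 0 0; -0.02 -0.053 0 0; -0.033 -0.059 0 0"}}

```text
t: 7.25
eef_pos: [0.4574, -0.2768, 0.103]
tool_rot: [-0.001, 0.707, 0.707, -0.0]
contact_force: [-1.4, 2.3, -1.1]
gripper_width: -0.001
grasp_force: 0.9
```

```bash
python3 -c "
from h import *
togo([0,0,0]); dot()" 2>/dev/null
```

```text
t 7.25 pos [ 0.4574 -0.2768  0.103 ] toolx ang 89.95 shift [ 0.2762 -0.4574  0.1045] F [-1.42  2.29 -1.06] q7 0.76
top 223 [59. 60. 63. 67. 73. 75.] 133.2 0.031 z 0.1165
scene 471 [1. 1. 2. 5. 5. 6.] 174.6 0.031 z 0.1147
```

```bash
sed -i 's/^hx,hy,Re=.*/hx,hy,Re=.007,.004,.046; a=np.pi\/2*Re/; s/\[.5145,-.2925\]/[.5165,-.2935]/g' path.py; sed -i 's/^C=.*/C=np.array([.5155,-.293])/' h.py
python3 -c "
from path import *
from scipy.optimize import minimize_scalar
c=np.array([.4595,-.277]); ss=np.arange(0,.34,.001)
s=ss[np.argmin([np.linalg.norm(P(x)+[.5165,-.2935]-c) for x in ss])]
rows(s,c)
for k in range(1,14): rows(s+k*.075,P(s+.075*k)+[.5165,-.2935])
"
```

```text
s 0.151 [ 0.4649 -0.2781] -0.016 0.004 0 0; -0.031 0.005 0 0; -0.045 0.011 0 0; -0.056 0.021 0 0; -0.063 0.034 0 0
s 0.226 [ 0.4931 -0.3405] -0.003 0.015 0 0; -0.003 0.030 0 0; -0.001 0.044 0 0; 0.006 0.058 0 0; 0.017 0.068 0 0
s 0.301 [ 0.5612 -0.3238] 0.013 0.006 0 0; 0.028 0.008 0 0; 0.043 0.007 0 0; 0.057 0.002 0 0; 0.069 -0.007 0 0
s 0.376 [ 0.554 -0.255] 0.008 -0.013 0 0; 0.011 -0.027 0 0; 0.012 -0.042 0 0; 0.010 -0.057 0 0; 0.003 -0.071 0 0
s 0.451 [ 0.4834 -0.2516] -0.010 -0.011 0 0; -0.024 -0.018 0 0; -0.038 -0.020 0 0; -0.053 -0.019 0 0; -0.067 -0.015 0 0
s 0.526 [ 0.4689 -0.3191] -0.012 0.009 0 0; -0.020 0.021 0 0; -0.024 0.036 0 0; -0.024 0.051 0 0; -0.023 0.066 0 0
s 0.601 [ 0.5346 -0.3421] 0.006 0.014 0 0; 0.016 0.025 0 0; 0.029 0.032 0 0; 0.044 0.035 0 0; 0.059 0.035 0 0
s 0.676 [ 0.5691 -0.2836] 0.014 -0.004 0 0; 0.026 -0.013 0 0; 0.035 -0.025 0 0; 0.040 -0.039 0 0; 0.040 -0.054 0 0
s 0.751 [ 0.5148 -0.2435] -0.001 -0.015 0 0; -0.006 -0.029 0 0; -0.016 -0.040 0 0; -0.029 -0.048 0 0; -0.043 -0.051 0 0
s 0.826 [ 0.4636 -0.2869] -0.015 0.000 0 0; -0.029 0.004 0 0; -0.042 0.012 0 0; -0.051 0.024 0 0; -0.056 0.038 0 0
s 0.901 [ 0.5017 -0.3428] -0.001 0.015 0 0; 0.000 0.030 0 0; 0.005 0.044 0 0; 0.014 0.056 0 0; 0.027 0.064 0 0
s 0.976 [ 0.5656 -0.316 ] 0.014 0.004 0 0; 0.029 0.004 0 0; 0.044 0.000 0 0; 0.057 -0.007 0 0; 0.066 -0.019 0 0
s 1.051 [ 0.5467 -0.2498] 0.005 -0.014 0 0; 0.006 -0.029 0 0; 0.006 -0.044 0 0; 0.001 -0.058 0 0; -0.008 -0.070 0 0
s 1.126 [ 0.4766 -0.2574] -0.012 -0.009 0 0; -0.027 -0.013 0 0; -0.042 -0.013 0 0; -0.056 -0.010 0 0; -0.069 -0.003 0 0
```

{"name": "send_rows", "arguments": {"deltas": "-0.016 0.004 0 0; -0.031 0.005 0 0; -0.045 0.011 0 0; -0.056 0.021 0 0; -0.063 0.034 0 0"}}

```text
t: 7.85
eef_pos: [0.4886, -0.3478, 0.1038]
tool_rot: [0.002, 0.71, 0.704, -0.004]
contact_force: [-9.0, -13.8, 0.2]
gripper_width: 0.002
grasp_force: 6.9
```

```bash
python3 -c "
from h import *
togo([0,0,0]); dot()" 2>/dev/null
```

```text
t 7.85 pos [ 0.4886 -0.3478  0.1038] toolx ang 89.54 shift [ 0.3448 -0.4909  0.1027] F [ -9.02 -13.76   0.17] q7 0.83
top 432 [23. 29. 40. 41. 44. 45.] -86.6 0.033 z 0.1169
scene 477 [0. 2. 3. 4. 6. 6.] -86.1 0.03 z 0.1152
```

{"name": "send_rows", "arguments": {"deltas": "-0.003 0.015 0 0; -0.003 0.03 0 0; -0.001 0.044 0 0; 0.006 0.058 0 0; 0.017 0.068 0 0"}}

```text
t: 8.45
eef_pos: [0.5647, -0.3271, 0.1046]
tool_rot: [0.005, 0.708, 0.706, -0.0]
contact_force: [4.7, -5.1, 0.2]
gripper_width: -0.003
grasp_force: 3.3
```

```bash
python3 -c "
from h import *
togo([0,0,0]); dot()" 2>/dev/null
```

```text
t 8.45 pos [ 0.5647 -0.3271  0.1046] toolx ang 89.84 shift [ 0.3263 -0.5663  0.0985] F [ 4.74 -5.12  0.18] q7 0.75
top 119 [21. 25. 29. 33. 37. 37.] 16.4 0.03 z 0.1182
scene 418 [0. 0. 0. 0. 1. 2.] 24.2 0.03 z 0.1159
```

{"name": "send_rows", "arguments": {"deltas": "0.013 0.006 0 0; 0.028 0.008 0 0; 0.043 0.007 0 0; 0.057 0.002 0 0; 0.069 -0.007 0 0"}}

```text
t: 9.05
eef_pos: [0.5582, -0.2532, 0.1042]
tool_rot: [0.003, 0.707, 0.708, 0.001]
contact_force: [2.0, -0.1, 1.1]
gripper_width: 0.0
grasp_force: 1.0
```

```bash
python3 -c "
from h import *
togo([0,0,0]); dot()" 2>/dev/null
```

```text
t 9.05 pos [ 0.5582 -0.2532  0.1042] toolx ang 90.08 shift [ 0.2541 -0.5584  0.1005] F [ 2.02 -0.06  1.06] q7 0.66
top 0 [999. 999. 999. 999. 999. 999.] 52.4 2.231 z nan
scene 232 [47. 61. 65. 68. 78. 80.] -80.3 0.003 z 0.1162
```

{"name": "send_rows", "arguments": {"deltas": "0.006 -0.015 0 0; 0.009 -0.029 0 0; 0.01 -0.043 0 0; 0.009 -0.057 0 0; 0.003 -0.071 0 0"}}

```text
t: 9.65
eef_pos: [0.4831, -0.2459, 0.1027]
tool_rot: [-0.004, 0.706, 0.708, 0.001]
contact_force: [-4.6, 10.9, 6.1]
gripper_width: 0.002
grasp_force: 5.4
```

```bash
python3 -c "
from h import *
togo([0,0,0]); dot()" 2>/dev/null
```

```text
t 9.65 pos [ 0.4831 -0.2459  0.1027] toolx ang 90.21 shift [ 0.2469 -0.4818  0.106 ] F [-4.55 10.92  6.13] q7 0.7
top 0 [999. 999. 999. 999. 999. 999.] 52.4 2.23 z nan
scene 463 [0. 1. 2. 3. 5. 7.] -148.4 0.031 z 0.1168
```

{"name": "send_rows", "arguments": {"deltas": "-0.01 -0.011 0 0; -0.024 -0.018 0 0; -0.038 -0.02 0 0; -0.053 -0.019 0 0; -0.067 -0.015 0 0"}}

```text
t: 10.25
eef_pos: [0.461, -0.3214, 0.1026]
tool_rot: [-0.003, 0.71, 0.705, -0.003]
contact_force: [-9.1, -3.4, 3.9]
gripper_width: 0.0
grasp_force: 4.8
```

{"name": "send_rows", "arguments": {"deltas": "-0.012 0.009 0 0; -0.02 0.021 0 0; -0.024 0.036 0 0; -0.024 0.051 0 0; -0.023 0.066 0 0"}}

```text
t: 10.75
eef_pos: [0.5334, -0.3508, 0.1046]
tool_rot: [0.005, 0.71, 0.704, -0.004]
contact_force: [2.5, -11.9, -4.9]
gripper_width: 0.004
grasp_force: 5.4
```

```bash
python3 -c "
from h import *
togo([0,0,0]); dot()" 2>/dev/null
```

```text
t 10.75 pos [ 0.5334 -0.3508  0.1046] toolx ang 89.55 shift [ 0.3479 -0.5364  0.0987] F [  2.46 -11.94  -4.88] q7 0.8
top 343 [25. 29. 50. 54. 57. 58.] 61.1 0.03 z 0.1198
scene 486 [0. 1. 2. 3. 3. 4.] 70.8 0.031 z 0.1181
```

{"name": "send_rows", "arguments": {"deltas": "0.006 0.014 0 0; 0.016 0.025 0 0; 0.029 0.032 0 0; 0.044 0.035 0 0; 0.059 0.035 0 0"}}

```text
t: 11.35
eef_pos: [0.575, -0.2837, 0.1051]
tool_rot: [0.005, 0.707, 0.707, 0.002]
contact_force: [6.2, -1.2, 0.9]
gripper_width: -0.0
grasp_force: 2.5
```

{"name": "send_rows", "arguments": {"deltas": "0 0.03 0 0; 0 0.03 0 0; 0 0.03 -0.04 0; 0 0.03 -0.08 0; 0 0.03 -0.08 0"}}

```text
t: 11.85
eef_pos: [0.6018, -0.2856, 0.189]
tool_rot: [0.005, 0.708, 0.706, 0.001]
contact_force: [0.8, -0.6, -1.1]
gripper_width: -0.002
grasp_force: 0.0
```

```bash
python3 -c "
from h import *
togo([0,0,0]); dot()
p=look('scene','b.png')
p=look('top','t.png'); W=pts(p)
m=(np.hypot(W[...,0]-.495,W[...,1]+.155)<.035)&(W[...,2]>.115)&(W[...,2]<.135);print('peg',m.sum(),W[m].mean(0).round(4))
lm(p,['round_peg'])
" 2>/dev/null
```

```text
t 11.85 pos [ 0.6018 -0.2856  0.189 ] toolx ang 89.84 shift [ 0.2849 -0.6042  0.1823] F [ 0.79 -0.63 -1.13] q7 0.63
top 0 [999. 999. 999. 999. 999. 999.] 52.4 2.229 z nan
scene 261 [0. 2. 3. 6. 6. 9.] 165.4 0.03 z 0.1186
peg 29 [ 0.4884 -0.1543  0.126 ]
round_peg [([0.493, -0.155, 0.107], 0.9), ([0.493, -0.186, 0.046], 0.26)]
```

View pics/b.png

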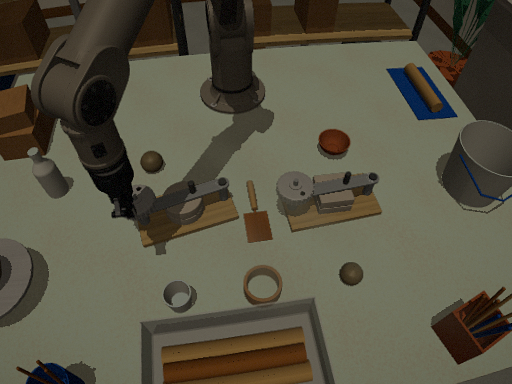

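The scene view shows the nut at about px (143,200), the strap still across the mould and the peg at (192,186). The nut is at about 15.3 rad by the dot and its height, and the peg has not moved. Now I go to the peg's near side.

{"name": "send_rows", "arguments": {"deltas": "0.031 -0.037 0 0; 0.062 -0.075 0 0; 0.093 -0.112 0 0; 0.125 -0.149 0 0; 0.125 -0.149 0 0"}}

```text
t: 12.6
eef_pos: [0.4435, -0.1524, 0.1807]
tool_rot: [-0.005, 0.706, 0.708, -0.001]
contact_force: [0.0, 0.9, -0.5]
gripper_width: 0.002
grasp_force: 0.0
```

{"name": "send_rows", "arguments": {"deltas": "0 0 0.03 0; 0 0 0.06 0; 0 0 0.078 0; 0 0 0.078 0; 0 0 0.078 0"}}

```text
t: 13.1
eef_pos: [0.4501, -0.1572, 0.1051]
tool_rot: [-0.0, 0.708, 0.707, -0.001]
contact_force: [-0.1, -0.0, 0.2]
gripper_width: 0.002
grasp_force: 0.0
```

Run:
```python
from h import *
o,M=axes(); togo([0,0,0]); c=o['eef_pos'][:2]; piv=np.array([.478,-.0765])
T=[]
for sw in np.arange(0,1.16,.05):
    th=np.radians(-80.1)+sw; t=np.array([-np.sin(th),np.cos(th)]); T.append(piv+.08*np.array([np.cos(th),np.sin(th)])-.019*t)
for sw,x in zip(np.arange(0,1.16,.05),T): print(round(sw,2),x.round(4),(x-c)[::-1].round(3))
```

```text
t 13.1 pos [ 0.4501 -0.1572  0.1051] toolx ang 89.92 shift [ 0.1566 -0.4502  0.1056] F [-0.15 -0.04  0.2 ] q7 0.52
0.0 [ 0.473  -0.1586] [-0.001  0.023]
0.05 [ 0.4771 -0.1587] [-0.002  0.027]
0.1 [ 0.4813 -0.1587] [-0.001  0.031]
0.15 [ 0.4854 -0.1584] [-0.001  0.035]
0.2 [ 0.4894 -0.1579] [-0.001  0.039]
0.25 [ 0.4935 -0.1573] [-0.     0.043]
0.3 [ 0.4975 -0.1564] [0.001 0.047]
0.35 [ 0.5015 -0.1553] [0.002 0.051]
0.4 [ 0.5054 -0.154 ] [0.003 0.055]
0.45 [ 0.5092 -0.1526] [0.005 0.059]
0.5 [ 0.513  -0.1509] [0.006 0.063]
0.55 [ 0.5167 -0.1491] [0.008 0.067]
0.6 [ 0.5202 -0.147 ] [0.01 0.07]
0.65 [ 0.5237 -0.1448] [0.012 0.074]
0.7 [ 0.5271 -0.1425] [0.015 0.077]
0.75 [ 0.5303 -0.1399] [0.017 0.08 ]
0.8 [ 0.5334 -0.1372] [0.02  0.083]
0.85 [ 0.5364 -0.1344] [0.023 0.086]
0.9 [ 0.5392 -0.1314] [0.026 0.089]
0.95 [ 0.5419 -0.1283] [0.029 0.092]
1.0 [ 0.5444 -0.125 ] [0.032 0.094]
1.05 [ 0.5467 -0.1216] [0.036 0.097]
1.1 [ 0.5489 -0.1182] [0.039 0.099]
1.15 [ 0.5509 -0.1146] [0.043 0.101]
```

{"name": "send_rows", "arguments": {"deltas": "-0.001 0.015 0 0; -0.001 0.027 0 0; -0.001 0.039 0 0; 0.001 0.047 0 0; 0.003 0.055 0 0"}}

```text
t: 13.6
eef_pos: [0.5062, -0.1541, 0.1056]
tool_rot: [0.001, 0.707, 0.707, 0.0]
contact_force: [-1.8, -1.7, 0.3]
gripper_width: -0.001
grasp_force: 0.8
```

{"name": "send_rows", "arguments": {"deltas": "0.003 0.008 0 0; 0.007 0.015 0 0; 0.012 0.022 0 0; 0.017 0.028 0 0; 0.023 0.034 0 0"}}

```text
t: 14.1
eef_pos: [0.5401, -0.1307, 0.1054]
tool_rot: [0.0, 0.707, 0.707, 0.0]
contact_force: [-1.3, -2.1, -0.7]
gripper_width: -0.001
grasp_force: 1.0
```

{"name": "send_rows", "arguments": {"deltas": "0.003 0.003 0 0; 0.006 0.005 0 0; 0.01 0.008 0 0; 0.013 0.01 0 0; 0.016 0.012 0 0"}}

```text
t: 14.6
eef_pos: [0.5514, -0.1146, 0.1054]
tool_rot: [0.0, 0.707, 0.707, 0.0]
contact_force: [-1.0, -1.3, -0.1]
gripper_width: 0.002
grasp_force: 0.9
```

```bash
python3 -c "
from h import *
togo([0,0,0]); dot()
p=look('scene','c.png'); lm(p,['round_peg','round_mould_mid'])
" 2>/dev/null
```

```text
t 14.6 pos [ 0.5514 -0.1146  0.1054] toolx ang 89.95 shift [ 0.1141 -0.5515  0.1053] F [-1.01 -1.3  -0.06] q7 0.42
top 441 [31. 38. 39. 53. 67. 68.] 170.2 0.032 z 0.1206
scene 481 [1. 1. 6. 7. 7. 9.] 166.5 0.031 z 0.1186
round_peg [([0.548, -0.098, 0.102], 0.7)]
round_mould_mid [([0.493, -0.19, 0.051], 0.73)]
```

View pics/c.png

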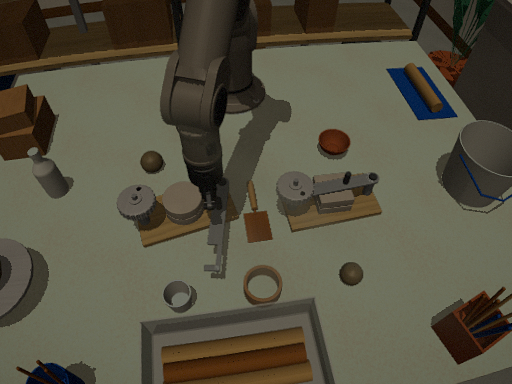

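The strap now lies clear of the mould, running from about px (222,180) to (213,270). The mould, at (184,203), is uncovered and in place, and the nut is unchanged. I back off and rise.

{"name": "send_rows", "arguments": {"deltas": "-0.012 -0.012 0 0; -0.018 -0.018 0 0; -0.018 -0.018 -0.04 0; -0.018 -0.018 -0.08 0; -0.018 -0.018 -0.12 0"}}

```text
t: 15.35
eef_pos: [0.5319, -0.1341, 0.2264]
tool_rot: [-0.0, 0.708, 0.706, -0.0]
contact_force: [0.2, 0.4, -0.0]
gripper_width: 0.001
grasp_force: 0.0
```

{"name": "send_rows", "arguments": {"deltas": "0 0 0 0; 0 0 0 0; 0 0 0 0; 0 0 0 0; 0 0 0 0"}}

```text
t: 15.85
eef_pos: [0.5326, -0.1328, 0.2242]
tool_rot: [-0.001, 0.707, 0.707, -0.001]
contact_force: [0.0, 0.1, -0.4]
gripper_width: 0.003
grasp_force: 0.0
```

```bash
python3 -c "
from h import *
togo([0,0,0]); dot()
p=look('scene'); lm(p,['round_peg','round_mould_mid'])
print(bot.hand_in())
" 2>/dev/null
```

```text
t 15.85 pos [ 0.5326 -0.1328  0.2242] toolx ang 89.94 shift [ 0.1323 -0.5322  0.2253] F [ 0.04  0.11 -0.36] q7 0.35
top 430 [29. 37. 39. 50. 66. 66.] 169.6 0.032 z 0.1203
scene 487 [1. 1. 3. 4. 6. 8.] 166.1 0.03 z 0.1187
round_peg [([0.547, -0.099, 0.106], 0.75)]
round_mould_mid [([0.49, -0.19, 0.047], 0.8), ([0.744, -0.016, 0.004], 0.29)]
the job is handed in; nothing more can be done
None
```

I loosened the round mould's nut to about 15.3 rad (roughly 2.4 turns), then swung the strap about 1.1 rad clear with the round mould still in place, and handed the job in at about 16 s; no verdict was returned.

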